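Press the bearing into a hand spinner with the trigger-operated bench press

ROBOT

A 6-joint arm with a two-finger parallel gripper is mounted at the origin on the work surface. World frame = base frame: x ahead of the robot, y to its left, z up, the work surface at z = 0. Lengths are in mm, angles in rad, forces in N, time in s.
With the tool pointing down it reaches from about 350 to 925 mm from the base axis. Payload 6.4 kg.
Tool frame: the origin (TCP) lies at the very end of the fingers, on their centre line; the grasp point (between the pads) lies 19 mm behind it; z points along the fingers, y is the line along which they close (so a half turn about z gives the same grasp; the last joint's range is limited). The gripper opens to 85 mm and grips with 20 to 120 N. Pads are 22 mm wide; open, the fingers measure 114 mm over their backs; the gripper's body (76 mm by 85 mm) begins 54 mm behind the grasp point. The pads swing forward as they close: fully open they stand 13 mm farther back than shut.
Start: joints at [-1.332, 0.245, 1.558, -0, 1.339, -0.174], TCP at [260.77, -595.41, 209.39] pointing down, gripper open.
Joint ranges: [-3.13, 3.13], [-1.02, 2.26], [0.13, 2.54], [-0.95, 4.09], [0.21, 2.88], [-2.74, 2.74]. Speed limits (rad/s): [2.57, 2.57, 3.14, 3.14, 3.14, 3.14].

INTERFACE

Orientations are given as a rotation vector (axis times angle).
In Python, from bench import manip, viewer, workorder gives the robot as it stands.
- The arm moves only by the shell command python3 -m pendant 'ROWS'. ROWS is JSON, a list of rows, each a list of 3 entries, a list of its own where there are three numbers: the turn, a rotation vector about the tool's x, y, z in rad, then the shift along the tool's x, y, z in mm, then the opening, from -1 (shut) to 1 (fully open), so that 0 is half open. In form: [[[ax, ay, az], [x, y, z], fingers], ...]. A call has 1 to 10 rows; each row is the pose to reach, as a shift and turn from the pose commanded when the call began, along the tool's axes at that moment; what a row does not reach only later rows make up. A row lasts 1/12 s, in which the tool goes at most 41.7 mm and 7.16 degrees, less where a joint would pass 70% of its speed; a pose out of reach is approached as far as the arm can. A call with a gripper value outside its range is refused whole. The fingers move at their own pace and stop on an object; the grip force is fixed at half the most. Time passes only in rows, so rows that repeat a pose let the fingers close. It gives the time, the measured TCP pose, the force, the opening and the grip force at its end, in the units of the state.
- manip.sense(): the state, without advancing time (a new reading comes with each control period).
- viewer.get_image(name): name is "scene" or "top"; returns (picture, depth): 384x512x3 uint8, red, green, blue; 384x512 float32, mm along the optical axis (not along the pixel's ray), 0 where there is no reading.
- viewer.calibration(name): a dict with "fx", "fy", "cx", "cy" (pixels), "T" (4x4, takes a point from camera to world coordinates). Camera axes: x right, y down, z forward; pixel columns grow to the right and rows downward; lengths in mm; the calibration is good to about 2 mm. A picture is of the moment at which its call begins. calibration takes no time and is no camera call.
- workorder.sign_off(): hands the job in; it is judged then, once.
The state is a dict: "time_s": time; "joints": joint angles; "dq": joint speeds; "joint_efforts": joint torques, N m; "position": TCP position; "orientation": TCP orientation; "force": force on the tool from outside, world axes, zero at the start; "wrist_torque": the same for the moment, N m; "width": finger opening in mm; "gripper_force": force on a finger pad.
Only numpy, scipy, OpenCV 4.12 (cv2) and the standard library are available. Lean on these libraries where they do the work, as an engineer would, in place of code of your own. Each camera call takes 0.05 s, during which the arm holds its last target. There are 200 camera calls.

TASK

Push the loaded carriage fully home under the press ram and flip the red cam lever outwards and down to lock it. Then squeeze the orange trigger of the pistol-grip hand valve against its grip between the two fingers, feeling for the point where the bearing is seated (ram force always under 45 N), keep it seated for half a second, let the trigger spring all the way back and move clear of everything. Leave the bowls, the wrench and the loose spinner where they are.

Things in the scene. Friction and masses are not known exactly. Their poses are not given: they have to be found in the camera images.
- press: Blue press fixed to the bench: base 270 x 170 x 20 mm, head at x -33 to +77, y +-80, z 150 to 190 mm on two columns, cylinder up to 280 mm. Origin on the bench right under the ram; x runs from the loading side (towards the robot) to the columns, y left, z up. The carriage slides along x. Cam lever pivot fixed at x -100, y +85, z +55 mm, hinge axis along x.
- carriage_grip (a point): Centre of the top face of the carriage's black upright push grip, 20 (x) x 50 (y) x 65 mm high, its top 110 mm above the bench. At home it is at x = -143 mm, y = 0 of the press. Push it along the press's +x; the slide resists with 3 N, then meets a hard stop.
- carriage (a joint): How far the carriage stands out of home towards the press's -x, m: 0 is home against the stop, at most 0.085.
- lever_tip (a point): End of the cam lever, 110 mm from its pivot on the lever's centre line. The last 45 mm is a red handle 22 mm wide (along press x) and 18 mm thick; the rest is a dark bar 16 x 12 mm.
- cam_lever (a joint): Cam lever angle, rad: 0 upright (free), grows as it is flipped outwards to the press's +y and down, 1.5 is its stop (locked, nearly level). It takes about 3 N at the handle and stays where it is left. Its tooth swings in behind the carriage's ear and is blocked at about 1.1 unless the carriage is home.
- ram: Steel ram, 24 mm diameter, hanging from the press head above the carriage's home position; it comes down 0.07 m per rad of trigger. Its origin is the press origin when raised.
- bearing (a joint): How far the 22 mm steel bearing is pressed into the blue spinner on the carriage, m: 0 stands 8 mm proud, 0.008 is fully seated. Pressing takes about 6 N. The spinner's height in its nest differs between starts by up to 5 mm and is not told.
- grip: Rigid black pistol grip: bar 24 mm (its x) x 30 mm (its y) along its own z, raked 25 degrees so that its top leans back, away from the trigger. x points to the trigger side. Origin on the bar's axis 25 mm above the bench, bar's top at z +120 mm, back face at x -12, front face at x +12 mm. It stands on a fixed grey foot 110 x 85 x 14 mm with a dark block up to 42 mm high.
- trigger_tip (a point): Upper end of the orange trigger on its centre line: a blade 8 mm thick, 24 mm wide, 83 mm long, hinged at its lower end at x +18, z +25 mm of the grip frame. Released it stands off the grip by 16 degrees (outer face of its tip at about x +45, z +104 mm of the grip); squeezing swings it towards the grip.
- trigger (a joint): Trigger angle, rad: 0 released (spring-returned), 0.27 hard stop. It needs about 5 N at the tip to start and 10 N near the end, plus the pressing force. The bearing is seated somewhere between 0.14 and 0.23.
- ball_bowl: Steel bowl of bearing balls, 136 mm across, 60 mm high, origin under its centre; bystander.
- parts_bowl: Steel bowl of coloured parts, 140 mm across, 50 mm high, origin under its centre; bystander.
- spinner: Green three-lobed spinner body, 80 mm across, 12 mm thick, lying on the bench, origin under its centre; bystander.
- wrench: Steel wrench, 170 mm long, lying on the bench; bystander.

How it is judged:
By the outcome, as a careful person would: the job done as asked, in the order asked, and still so for the second after the job is handed in, with the robot touching nothing.
It also fails if it takes over 66 s, if anything falls off the work surface, if the arm or the gripper's body presses on something with over 40 N, if the wrist force passes 120 N, or if a joint passes its speed limit or range.

## Working session

There is one attempt and no reset: what is moved stays moved. The work goes in short steps, Python scripts to look and compute and a shell command to move; the robot and the scene stay as the last step left them, time stands still between calls to the robot, and variables do not carry over. Pictures are saved under pics/ and viewed, at most 15 in all, crops included, and the job is handed in when it is done.

```bash
mkdir -p pics
python3 - <<'E'
from bench import manip, viewer
import cv2,numpy as np
for n in("scene","top"):
    im,d=viewer.get_image(n); np.savez(f"pics/{n}0.npz",im=im,d=d)
    cv2.imwrite(f"pics/{n}0.png",im[:,:,::-1]); c=viewer.calibration(n); print(n,c["fx"],c["cx"],c["cy"],np.round(c["T"],3).tolist())
print(manip.sense())
E
```

```text
scene 472.2116195945312 245.88877877595482 189.54415002217803 [[0.088, 0.669, -0.738, 1895.395], [0.996, -0.065, 0.06, -109.152], [-0.008, -0.74, -0.672, 1328.097], [0.0, 0.0, 0.0, 1.0]]
top 376.2647761300484 263.33853832240544 192.41893685517854 [[-0.018, -0.997, 0.08, 513.107], [-1.0, 0.018, -0.005, -7.277], [0.004, -0.08, -0.997, 1237.767], [0.0, 0.0, 0.0, 1.0]]
{'time_s': 0.1, 'joints': array([-1.33210563e+00,  2.45787120e-01,  1.55892808e+00,  4.67272612e-05,
        1.33871855e+00, -1.74120484e-01]), 'dq': array([ 0.00110165, -0.00103676, -0.00313031, -0.00063157, -0.00025692,
       -0.00022175]), 'joint_efforts': array([-2.27399243e-03, -4.30677974e+01, -3.27127969e+01, -3.00108368e-04,
        2.84800000e-03,  4.06113500e-06]), 'position': array([ 260.64127085, -594.84296525,  208.34379812]), 'orientation': array([-3.07310981e+00, -6.43453796e-01,  2.19604114e-05]), 'force': array([-0.53743305,  0.3165017 , -0.38126953]), 'wrist_torque': array([-0.01950959, -0.02507351, -0.02952372]), 'gripper_force': 0.0, 'width': 85.50915692565438}
```

View pics/scene0.png

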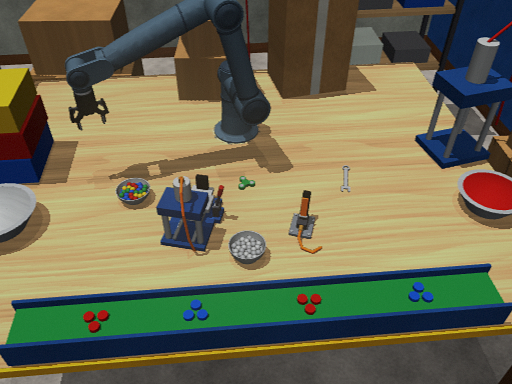

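View pics/top0.png

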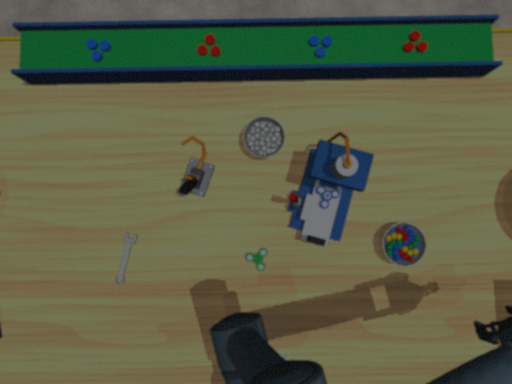

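```bash
cat > h.py <<'E'
import numpy as np,cv2
from bench import manip,viewer
def load(n,k=0):
    z=np.load(f"pics/{n}{k}.npz"); return z["im"],z["d"]
def snap(n,k):
    im,d=viewer.get_image(n); np.savez(f"pics/{n}{k}.npz",im=im,d=d); return im,d
def cloud(n,d):
    c=viewer.calibration(n); v,u=np.mgrid[:384,:512]
    P=np.stack([(u-c["cx"])/c["fx"]*d,(v-c["cy"])/c["fy"]*d,d],-1)
    T=np.array(c["T"]); return P@T[:3,:3].T+T[:3,3]
def plane(n,uv,z):
    c=viewer.calibration(n);T=np.array(c["T"]);uv=np.atleast_2d(uv).astype(float)
    r=np.c_[(uv[:,0]-c["cx"])/c["fx"],(uv[:,1]-c["cy"])/c["fy"],np.ones(len(uv))]@T[:3,:3].T
    return T[:3,3]+r*((z-T[2,3])/r[:,2])[:,None]
def proj(n,p):
    c=viewer.calibration(n);T=np.array(c["T"]);q=(np.atleast_2d(p)-T[:3,3])@T[:3,:3]
    return np.c_[q[:,0]/q[:,2]*c["fx"]+c["cx"],q[:,1]/q[:,2]*c["fy"]+c["cy"]]
def crop(im,x,y,w,h,s): return cv2.resize(im[y:y+h,x:x+w,::-1],None,fx=s,fy=s,interpolation=cv2.INTER_CUBIC)
E
python3 - <<'E'
from h import *
s,_=load("scene");t,_=load("top")
a=np.hstack([crop(t,260,125,125,125,3),crop(t,165,125,125,125,3)]);b=np.hstack([crop(s,150,165,125,90,3),crop(s,245,170,125,90,3)])
cv2.imwrite("pics/c0.png",np.vstack([a,b])[:600])
for n in("scene","top"):
    im,d=load(n);P=cloud(n,d);hsv=cv2.cvtColor(im,cv2.COLOR_RGB2HSV)
    for nm,m in dict(blue=(hsv[...,0]>100)&(hsv[...,0]<125)&(hsv[...,1]>120),red=((hsv[...,0]<5)|(hsv[...,0]>174))&(hsv[...,1]>150),orange=(hsv[...,0]>5)&(hsv[...,0]<15)&(hsv[...,1]>180),black=(hsv[...,2]<45)).items():
        x,y=P[...,0],P[...,1]; m=m&(x>350)&(x<720)&(y>-330)&(y<300)&(P[...,2]>5)&(d>0)
        k,l,st,ce=cv2.connectedComponentsWithStats(m.astype(np.uint8))
        for i in range(1,k):
            if st[i,4]>15: q=P[l==i]; print(n,nm,st[i],q.min(0).round(),q.max(0).round(),np.median(q,0).round())
im,d=load("top");P=cloud("top",d);m=(abs(P[...,2]-190)<6)&(P[...,1]<0)&(P[...,0]>400)&(P[...,0]<720)
print(cv2.minAreaRect(P[m][:,:2].astype(np.float32)))
m=(abs(P[...,2]-20)<5)&(P[...,1]<-80)&(P[...,1]>-290)&(P[...,0]>400)&(P[...,0]<720)
print(cv2.minAreaRect(P[m][:,:2].astype(np.float32)))
m=(abs(P[...,2]-14)<5)&(P[...,1]>60)&(P[...,1]<290)&(P[...,0]>450)&(P[...,0]<720)
print(cv2.minAreaRect(P[m][:,:2].astype(np.float32)))
E
```

```text
scene blue [157 187  24  24 324] [ 606. -322.  182.] [ 719. -241.  233.] [ 679. -282.  189.]
scene blue [192 191  16  18 161] [ 632. -200.  182.] [ 720. -147.  195.] [ 680. -173.  188.]
scene blue [184 203   9   6  40] [ 689. -229.  184.] [ 720. -201.  193.] [ 704. -216.  189.]
scene blue [169 217  11  17 111] [ 581. -303.   10.] [ 673. -264.   28.] [ 623. -286.   19.]
scene blue [203 216  18  11 101] [ 594. -173.   10.] [ 652. -106.   28.] [ 618. -146.   18.]
scene blue [187 221   8   9  21] [ 616. -234.   13.] [ 657. -207.   24.] [ 629. -226.   19.]
scene blue [161 235  22   9  71] [ 681. -330.   13.] [ 720. -252.   24.] [ 709. -303.   18.]
scene red [218 185   6   9  27] [ 581. -107.  133.] [601. -88. 165.] [594. -99. 158.]
scene orange [300 198   9  18 107] [631. 194.  51.] [671. 228. 137.] [661. 208.  99.]
scene black [196 175  13  15 153] [ 445. -192.   46.] [ 482. -147.  116.] [ 467. -170.   85.]
scene black [303 191   8  10  46] [613. 208. 107.] [636. 237. 140.] [626. 222. 126.]
scene black [202 197   6  15  28] [ 650. -167.  150.] [ 719. -148.  180.] [ 688. -157.  167.]
scen
[... 323 characters left out ...]
 [597. -89. 166.] [585. -98. 162.]
top black [331 162  14  16  70] [ 631. -229.  193.] [ 676. -202.  250.] [ 646. -206.  224.]
top black [179 179  22  15 189] [604. 188.  11.] [654. 242. 139.] [630. 211. 107.]
top black [319 179  22   7  29] [ 616. -235.   19.] [ 635. -172.  182.] [ 625. -203.  169.]
top black [307 236  17   9  84] [ 447. -188.   65.] [ 471. -145.  115.] [ 459. -165.  110.]
((671.4567260742188, -234.83961486816406), (160.4646759033203, 110.15170288085938), 73.63558197021484)
((588.3602905273438, -199.79876708984375), (190.01243591308594, 232.66787719726562), 73.20036315917969)
((667.3367309570312, 203.15841674804688), (85.44108581542969, 109.2198486328125), 70.4336166381836)
```

View pics/c0.png

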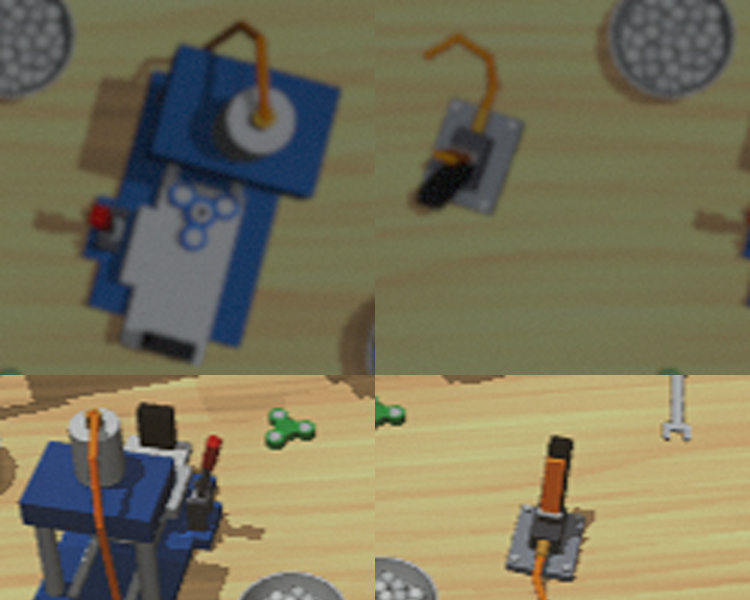

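Run:
```python
from h import *
im,d=load("top");P=cloud("top",d)
X,Y,Z=P[...,0],P[...,1],P[...,2]
m=(abs(Z-110)<8)&(X>430)&(X<500)&(Y<-130)&(Y>-210)&(im.max(-1)<75)
print("grip top",cv2.minAreaRect(P[m][:,:2].astype(np.float32)),m.sum(),np.median(P[m],0))
hsv=cv2.cvtColor(im,cv2.COLOR_RGB2HSV)
print("press origin est. candidates:")
c=np.array([671.46,-234.84]);a=np.deg2rad(-16.4)
for a in np.deg2rad([-16.4,-15.5,-17.3]):
    ex=np.array([np.cos(a),np.sin(a)]);ey=np.array([-ex[1],ex[0]]);o=c-22*ex
    print(o,[(round((q-o)@ex,1),round((q-o)@ey,1)) for q in (P[m][:,:2].mean(0),np.array([585,-98]))])
# carriage plate direction: grey, z ~45?
g=(hsv[...,1]<60)&(hsv[...,2]>90)&(X>440)&(X<640)&(Y<-110)&(Y>-290)&(Z>25)&(Z<75)
print("carriage z",np.median(Z[g]),cv2.minAreaRect(P[g][:,:2].astype(np.float32)))
for n in("scene","top"):
    im,d=load(n);P=cloud(n,d);m=(P[...,1]>120)&(P[...,1]<280)&(P[...,0]>560)&(P[...,0]<720)&(P[...,2]>60)
    q=P[m]; print(n,len(q)); 
    for lo in range(60,150,15):
        r=q[(q[:,2]>=lo)&(q[:,2]<lo+15)]
        if len(r): print(lo,len(r),np.median(r,0).round(1),r.min(0).round(),r.max(0).round())
    t=q[q[:,2]>126]; print("top face",t.mean(0).round(1))
for nm,b in dict(parts=(403,244),balls=(264,138)).items(): print(nm,plane("top",b,40))
```

```text
grip top ((457.7366027832031, -168.72047424316406), (47.624000549316406, 18.74544334411621), 74.7709732055664) 102 [ 458.64681864 -167.7114259   110.04601509]
press origin est. candidates:
[ 650.35509256 -228.62848795] [(np.float64(-201.7), np.float64(3.2)), (np.float64(-99.6), np.float64(106.9))]
[ 650.26013003 -228.96075573] [(np.float64(-201.6), np.float64(6.7)), (np.float64(-97.9), np.float64(108.8))]
[ 650.45526241 -228.29775277] [(np.float64(-201.7), np.float64(-0.3)), (np.float64(-101.2), np.float64(104.9))]
carriage z 47.48845259156428 ((542.4132690429688, -186.36611938476562), (105.94573974609375, 180.51942443847656), 73.32009887695312)
scene 202
60 28 [663.9 204.9  67.5] [637. 189.  60.] [679. 229.  73.]
75 31 [662.2 204.8  82.5] [634. 193.  76.] [671. 225.  90.]
90 25 [660.6 210.1  98.9] [622. 196.  90.] [670. 234. 104.]
105 35 [656.7 211.6 112.4] [624. 195. 106.] [666. 232. 120.]
120 67 [628.2 213.5 127.9] [602. 195. 121.] [666. 237. 135.]
135 16 [650.6 212.  138.3] [619. 200. 135.] [665. 230. 143.]
top face [635.6 214.4 133.1]
top 243
60 31 [650.6 200.   66.3] [628. 191.  60.] [673. 221.  75.]
75 29 [642.4 205.   83. ] [620. 194.  75.] [664. 223.  90.]
90 31 [637.6 206.1  98.2] [616. 195.  91.] [663. 224. 105.]
105 33 [630.6 209.2 112.5] [600. 195. 106.] [661. 230. 120.]
120 77 [616.2 220.1 130.5] [602. 197. 121.] [658. 236. 135.]
135 42 [619.1 215.3 136.7] [610. 198. 135.] [657. 234. 141.]
top face [623.7 218.3 133.4]
parts [[ 437.84630726 -452.20811111   40.        ]]
balls [[785.82463897 -18.89178438  40.        ]]
```

```bash
cat >> h.py <<'E'
from scipy.spatial.transform import Rotation as Ro
O=np.array([650.4,-228.5,0]);A=np.deg2rad(-16.8)
EX=np.array([np.cos(A),np.sin(A),0]);EY=np.array([-EX[1],EX[0],0]);EZ=np.array([0,0,1.])
def press(x,y,z): return O+x*EX+y*EY+z*EZ
def frame(ty,tz): return np.c_[np.cross(ty,tz),ty,tz]
RP=frame(EX,-EZ)
def go(p,R=None):
    s=manip.sense();C=Ro.from_rotvec(s["orientation"]).as_matrix()
    R=C if R is None else R
    print("turn",Ro.from_matrix(C.T@R).as_rotvec().round(3),"shift",(C.T@(np.array(p)-s["position"])).round(1))
def topress():
    s=manip.sense();q=s["position"]-O;print("press xyz",(q@EX).round(1),(q@EY).round(1),q[2].round(1),"F",(s["force"]@np.c_[EX,EY,EZ]).round(1),"t",s["time_s"],"w",s["width"],"gf",s["gripper_force"])
E
python3 -c "
from h import *
go(press(-245,0,200),RP);topress()"
```

```text
turn [-0.002 -0.001 -0.865] shift [ 317.6 -338.2    9.1]
press xyz -267.2 -463.4 208.3 F [-0.6  0.1 -0.4] t 0.1 w 85.50915692565438 gf 0.0
```

```bash
python3 -m pendant '[[[0,0,-0.865],[318,-338,9],-1],[[0,0,-0.865],[318,-338,9],-1],[[0,0,-0.865],[318,-338,9],-1],[[0,0,-0.865],[318,-338,9],-1],[[0,0,-0.865],[318,-338,9],-1],[[0,0,-0.865],[318,-338,9],-1],[[0,0,-0.865],[318,-338,9],-1],[[0,0,-0.865],[318,-338,9],-1],[[0,0,-0.865],[318,-338,9],-1],[[0,0,-0.865],[318,-338,9],-1]]'
python3 -m pendant '[[[0,0,0],[0,0,0],-1]]'
python3 -c "
from h import *
go(press(-245,0,80),RP);topress()"
```

```text
time_s: 0.93
position: [400.5, -200.9, 201.0]
orientation: [-2.522, -1.873, -0.0]
force: [0.6, 0.1, -0.3]
width: -0.0
gripper_force: 0.0
time_s: 1.02
position: [401.5, -196.9, 200.5]
orientation: [-2.513, -1.881, -0.003]
force: [-0.1, -0.9, -0.2]
width: 0.1
gripper_force: 0.0
turn [-0.001 -0.003  0.008] shift [ 41.4   2.8 120.6]
press xyz -247.4 -41.7 200.5 F [ 0.2 -0.9 -0.2] t 1.0167 w 0.12843458616580264 gf 0.0
```

```bash
python3 -m pendant '[[[0,0,0.008],[41,3,30],-1],[[0,0,0.008],[41,3,60],-1],[[0,0,0.008],[41,3,90],-1],[[0,0,0.008],[41,3,120],-1],[[0,0,0.008],[41,3,120],-1],[[0,0,0.008],[41,3,120],-1]]'
python3 -c "
from h import *
go(press(-245,0,80),RP);topress()
im,d=snap('top',1);im2,_=snap('scene',1)
cv2.imwrite('pics/c1.png',np.hstack([crop(im,260,125,125,140,3),crop(im2,150,150,125,140,3)]))"
```

```text
time_s: 1.52
position: [414.0, -163.9, 80.2]
orientation: [-2.526, -1.861, 0.002]
force: [0.4, 0.5, 0.8]
width: -0.3
gripper_force: 0.0
turn [-0.004 -0.001 -0.008] shift [ 6.5 -0.1  0.2]
press xyz -244.9 -6.5 80.2 F [0.2 0.6 0.8] t 1.5167 w -0.25016110304629774 gf 0.0
```

View pics/c1.png

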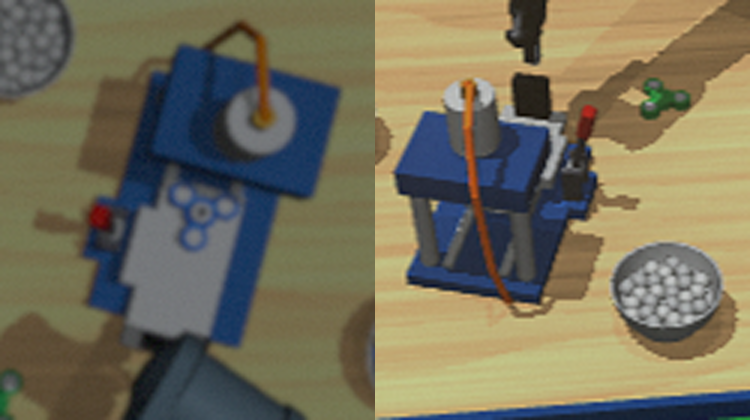

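The left half shows the gripper just behind the push grip, and the right half confirms a clear gap. The lever is upright with a slight lean. Now I'll push.

```bash
python3 -m pendant '[[[0,0,0],[5,5,0],-1],[[0,0,0],[5,10,0],-1],[[0,0,0],[5,15,0],-1],[[0,0,0],[5,20,0],-1],[[0,0,0],[5,25,0],-1],[[0,0,0],[5,30,0],-1],[[0,0,0],[5,35,0],-1],[[0,0,0],[5,40,0],-1]]'
python3 -c "
from h import *
topress()"
python3 -m pendant '[[[0,0,0],[0,5,0],-1],[[0,0,0],[0,10,0],-1],[[0,0,0],[0,15,0],-1],[[0,0,0],[0,20,0],-1],[[0,0,0],[0,25,0],-1]]'
python3 -c "
from h import *
topress()"
```

```text
time_s: 2.28
position: [455.3, -171.8, 82.0]
orientation: [-2.528, -1.863, 0.001]
force: [-4.9, 1.3, 7.0]
width: -0.3
gripper_force: 3.4
press xyz -203.2 -2.1 82.0 F [-5.1 -0.2  7. ] t 2.2833 w -0.27791580086474954 gf 3.3872026239987463
time_s: 2.7
position: [479.2, -179.1, 82.0]
orientation: [-2.528, -1.863, 0.001]
force: [-4.5, 2.0, 6.8]
width: 0.1
gripper_force: 3.4
press xyz -178.2 -2.2 82.0 F [-4.9  0.6  6.8] t 2.7 w 0.12125000075552471 gf 3.4163544815964997
```

```bash
python3 -m pendant '[[[0,0,0],[0,3,0],-1],[[0,0,0],[0,6,0],-1],[[0,0,0],[0,8,0],-1],[[0,0,0],[0,8,0],-1]]'
python3 -c "
from h import *
topress()"
python3 -m pendant '[[[0,0,0],[0,1.5,0],-1],[[0,0,0],[0,3,0],-1],[[0,0,0],[0,3,0],-1]]'
python3 -c "
from h import *
topress()"
```

```text
time_s: 3.03
position: [487.3, -181.7, 82.0]
orientation: [2.529, 1.863, 0.001]
force: [-0.1, 1.8, 4.0]
width: 0.1
gripper_force: 2.6
press xyz -169.7 -2.3 82.0 F [-0.6  1.7  4. ] t 3.0333 w 0.14212769272060585 gf 2.5879021285800263
time_s: 3.28
position: [489.9, -182.5, 82.0]
orientation: [2.529, 1.863, 0.001]
force: [-2.3, 1.2, 5.5]
width: -0.1
gripper_force: 2.9
press xyz -166.9 -2.3 82.0 F [-2.6  0.5  5.5] t 3.2833 w -0.06494770995541913 gf 2.8501950163627043
```

```bash
python3 -m pendant '[[[0,0,0],[0,1.5,0],-1],[[0,0,0],[0,3,0],-1],[[0,0,0],[0,4,0],-1],[[0,0,0],[0,4,0],-1]]'
python3 -c "
from h import *
topress()"
python3 -m pendant '[[[0,0,0],[0,1.5,0],-1],[[0,0,0],[0,3,0],-1],[[0,0,0],[0,3,0],-1]]'
python3 -c "
from h import *
topress()"
```

```text
time_s: 3.62
position: [493.7, -183.6, 82.0]
orientation: [2.529, 1.863, 0.001]
force: [-0.6, 2.1, 6.1]
width: 0.2
gripper_force: 2.9
press xyz -163.0 -2.3 82.0 F [-1.2  1.9  6.1] t 3.6167 w 0.24540606789713246 gf 2.8837515378836542
time_s: 3.87
position: [496.6, -184.5, 82.0]
orientation: [2.529, 1.863, 0.001]
force: [-1.7, 1.8, 5.7]
width: -0.2
gripper_force: 2.9
press xyz -160.0 -2.3 82.0 F [-2.1  1.3  5.7] t 3.8667 w -0.16879781678719338 gf 2.9002608713926747
```

```bash
python3 -m pendant '[[[0,0,0],[0,1.5,0],-1],[[0,0,0],[0,3,0],-1],[[0,0,0],[0,3,0],-1]]'
python3 -c "
from h import *
topress()
im,d=snap('top',2);im2,_=snap('scene',2)
cv2.imwrite('pics/c2.png',np.hstack([crop(im,260,125,125,140,3),crop(im2,150,150,125,140,3)]))"
```

```text
time_s: 4.12
position: [497.5, -184.8, 81.9]
orientation: [-2.525, -1.861, 0.005]
force: [-11.0, 3.6, 12.5]
width: 0.2
gripper_force: 6.8
press xyz -159.1 -2.4 81.9 F [-11.6   0.3  12.5] t 4.1167 w 0.19428561376293577 gf 6.780993291176856
```

View pics/c2.png

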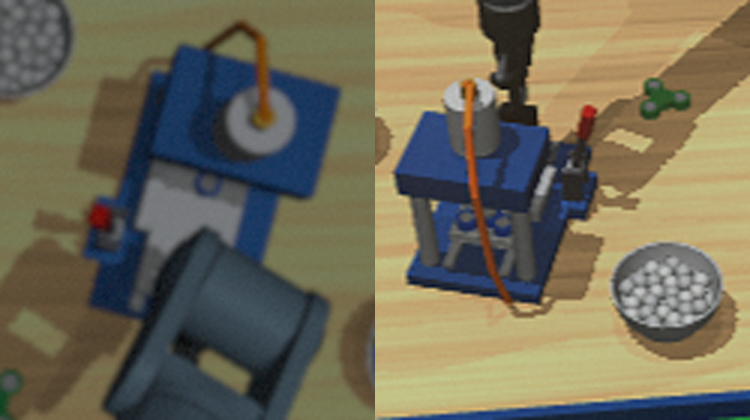

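The carriage has moved in under the head and the force jumped to 12 N, so it is home. The lever is still upright. Next I'll retract, lift and go to the lever.

```bash
python3 -m pendant '[[[0,0,0],[0,-15,0],-1],[[0,0,0],[0,-25,-10],-1],[[0,0,0],[0,-25,-50],-1],[[0,0,0],[0,-25,-85],-1],[[0,0,0],[0,-25,-118],-1],[[0,0,0],[20,0,-118],-1],[[0,0,0],[45,30,-118],-1],[[0,0,0],[64,56,-118],-1],[[0,0,0],[64,56,-118],-1],[[0,0,0],[64,56,-118],-1]]'
python3 -c "
from h import *
topress();go(press(-100,62,138),RP)
im,d=snap('top',3);im2,_=snap('scene',3)
for n,i in(('top',im),('scene',im2)):
    P=cloud(n,np.load(f'pics/{n}3.npz')['d']);h=cv2.cvtColor(i,cv2.COLOR_RGB2HSV)
    m=((h[...,0]<5)|(h[...,0]>174))&(h[...,1]>150)&(P[...,2]>90)&(abs(P[...,0]-585)<60)&(abs(P[...,1]+100)<50)
    q=P[m]-O
    if m.sum(): print(n,m.sum(),np.median(q@EX),np.median(q@EY),q[:,2].max())
"
```

```text
time_s: 5.05
position: [572.2, -140.2, 198.6]
orientation: [-2.527, -1.865, 0.001]
force: [-0.4, 0.6, 0.3]
width: -0.1
gripper_force: 0.0
press xyz -100.4 61.9 198.6 F [-0.5  0.4  0.3] t 5.05 w -0.068878179438582 gf 0.0
turn [-0.001  0.    -0.006] shift [ 0.1  0.5 60.6]
top 23 -99.43890404709902 109.75135230909196 473.0862660215806
scene 26 -90.26085041106418 107.38384535795214 168.50864391452023
```

```bash
python3 -m pendant '[[[0,0,0],[0,0,30],-1],[[0,0,0],[0,0,55],-1],[[0,0,0],[0,0,60],-1],[[0,0,0],[10,0,57],-1],[[0,0,0],[21,0,53],-1],[[0,0,0],[30,0,55],-1],[[0,0,0],[40,0,56],-1],[[0,0,0],[49,0,57],-1],[[0,0,0],[62,0,62],-1],[[0,0,0],[62,0,62],-1]]'
python3 -c "
from h import *
topress()"
```

```text
time_s: 5.98
position: [591.6, -78.9, 138.6]
orientation: [2.526, 1.865, 0.006]
force: [1.6, 3.2, 4.6]
width: 0.0
gripper_force: 2.7
press xyz -99.5 126.3 138.6 F [0.7 3.5 4.6] t 5.9833 w 0.027212138912398993 gf 2.666519209742546
```

```bash
python3 -m pendant '[[[0,0,0],[6,0,4],-1],[[0,0,0],[12,0,8],-1],[[0,0,0],[18,0,12],-1],[[0,0,0],[23,0,17],-1],[[0,0,0],[29,0,23],-1],[[0,0,0],[33,0,28],-1],[[0,0,0],[35,0,33],-1],[[0,0,0],[38,0,37],-1],[[0,0,0],[38,0,37],-1]]'
python3 -c "
from h import *
topress()
im,d=snap('top',4);im2,_=snap('scene',4)
cv2.imwrite('pics/c4.png',np.hstack([crop(im,260,125,125,140,3),crop(im2,150,150,125,140,3)]))"
```

```text
time_s: 6.73
position: [606.5, -33.5, 108.7]
orientation: [-2.522, -1.859, -0.033]
force: [-2.9, 41.3, 36.1]
width: 0.2
gripper_force: 26.0
press xyz -98.4 174.0 108.7 F [-14.7  38.7  36.1] t 6.7333 w 0.24614756109827066 gf 25.96339624375105
```

View pics/c4.png

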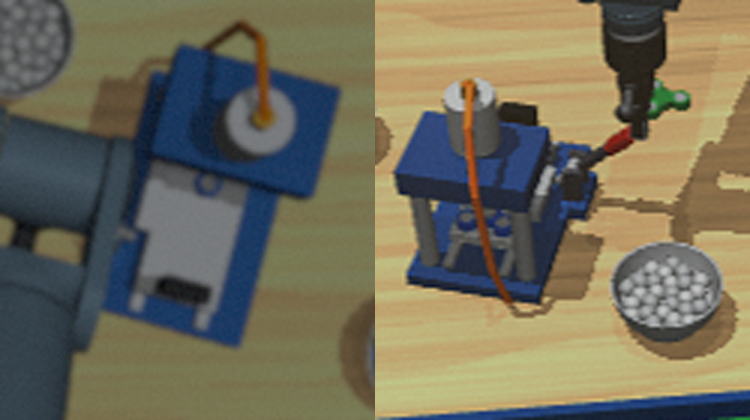

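The lever (right half, about (615,145)) sits near 1.1 rad and the force is high, so I'll lift off. I'll also check whether the carriage is fully home.

```bash
python3 -m pendant '[[[0,0,0],[0,0,-20],-1],[[0,0,0],[0,0,-40],-1],[[0,0,0],[0,0,-60],-1],[[0,0,0],[-10,-30,-90],-1],[[0,0,0],[-30,-60,-90],-1],[[0,0,0],[-30,-60,-90],-1]]'
python3 - <<'E'
from h import *
topress()
for n in("top","scene"):
    im,d=snap(n,5);P=cloud(n,d)-O;h=cv2.cvtColor(im,cv2.COLOR_RGB2HSV)
    x,y,z=P@EX,P@EY,P[...,2]
    m=(abs(z-110)<10)&(abs(y)<35)&(x>-170)&(x<-110)&(im.max(-1)<80)
    if m.sum():print(n,"grip",m.sum(),x[m].min(),x[m].max(),x[m].mean(),y[m].mean(),z[m].mean())
    m=((h[...,0]<5)|(h[...,0]>174))&(h[...,1]>150)&(z>30)&(z<180)&(abs(x+100)<35)&(y>70)&(y<220)
    if m.sum():print(n,"red",m.sum(),x[m].mean(),y[m].min(),y[m].max(),z[m].min(),z[m].max(),[np.median(np.arctan2(y[m]-85,z[m]-55))])
E
```

```text
time_s: 7.33
position: [531.0, -55.3, 190.3]
orientation: [-2.528, -1.863, 0.003]
force: [-0.1, -0.2, -1.1]
width: 0.5
gripper_force: 0.0
press xyz -164.4 131.3 190.3 F [-0.1 -0.2 -1.1] t 7.3333 w 0.48804975001041107 gf 0.0
top grip 75 -152.39189991457093 -132.46077656894764 -142.87272799910656 -4.656863347439557 109.82684385523018
scene grip 60 -152.86346153278043 -122.823584401481 -136.9611889548122 1.9919340192589599 107.05817499959579
scene red 42 -90.98422402987433 128.1611082133367 165.42711901263658 106.80122310076399 139.71590158742288 [np.float64(0.7146238413815285)]
```

```bash
python3 -m pendant '[[[0,0,0],[-26,30,0],-1],[[0,0,0],[-26,64,0],-1],[[0,0,0],[-26,64,0],-1],[[0,0,0],[-26,64,25],-1],[[0,0,0],[-26,64,50],-1],[[0,0,0],[-26,64,74],-1],[[0,0,0],[-26,64,74],-1],[[0,0,0],[-26,64,74],-1]]'
python3 - <<'E'
from h import *
topress()
E
```

```text
time_s: 8.1
position: [587.7, -99.0, 114.7]
orientation: [-2.526, -1.862, 0.003]
force: [0.2, -0.4, 1.2]
width: -0.3
gripper_force: 0.0
press xyz -97.5 105.8 114.7 F [ 0.3 -0.3  1.2] t 8.1 w -0.2999016574649887 gf 0.0
```

```bash
python3 -m pendant '[[[0,0,0],[5,0,0],-1],[[0,0,0],[10,0,0],-1],[[0,0,0],[15,0,2],-1],[[0,0,0],[20,0,4],-1],[[0,0,0],[20,0,4],-1]]'
python3 - <<'E'
from h import *
topress()
im,d=snap("scene",6);cv2.imwrite('pics/c6.png',crop(im,180,150,80,80,7))
E
```

```text
time_s: 8.52
position: [594.5, -79.8, 112.6]
orientation: [2.528, 1.865, 0.001]
force: [-0.6, -0.5, -1.1]
width: 0.3
gripper_force: 0.0
press xyz -96.5 126.2 112.6 F [-0.4 -0.6 -1.1] t 8.5167 w 0.2792393381774994 gf 0.0
```

View pics/c6.png

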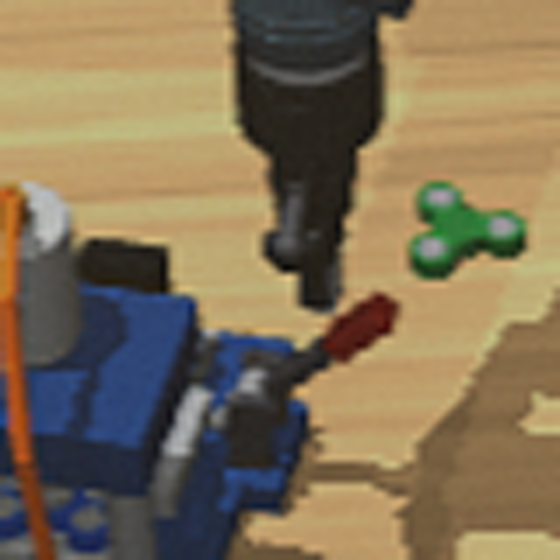

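```bash
cat >> h.py <<'E'
def red(n,im,xp=-92):
    h=cv2.cvtColor(im,cv2.COLOR_RGB2HSV);m=((h[...,0]<6)|(h[...,0]>173))&(h[...,1]>140)
    v,u=np.nonzero(m);k=(u>195)&(u<265)&(v>165)&(v<230);u,v=u[k],v[k]
    c=viewer.calibration(n);T=np.array(c["T"]);r=np.c_[(u-c["cx"])/c["fx"],(v-c["cy"])/c["fy"],np.ones(len(u))]@T[:3,:3].T
    w=T[:3,3]-O;t=(xp-w@EX)/(r@EX);p=w+r*t[:,None];q=np.c_[p@EY,p[:,2]]
    (cx,cy),(a,b),_=cv2.minAreaRect(q.astype(np.float32));vx,vy,_,_=cv2.fitLine(q.astype(np.float32),cv2.DIST_L2,0,.01,.01).ravel()
    print("red n",len(u),"centre",q.mean(0).round(1),"size",round(a),round(b),"angle dir",np.arctan2(abs(vx),abs(vy)).round(2),"angle from pivot",np.arctan2(q[:,0].mean()-85,q[:,1].mean()-55).round(2),"r",np.hypot(*(q.mean(0)-[85,55])).round(1))
E
python3 - <<'E'
from h import *
for k in(0,5,6): red("scene",load("scene",k)[0])
E
```

```text
red n 40 centre [106.9 148.1] size 55 14 angle dir 0.24 angle from pivot 0.23 r 95.6
red n 50 centre [147.4 123.7] size 53 19 angle dir 0.67 angle from pivot 0.74 r 92.8
red n 49 centre [147.2 123.2] size 53 18 angle dir 0.69 angle from pivot 0.74 r 92.3
```

```bash
python3 -m pendant '[[[0,0,0],[3,0,3],-1],[[0,0,0],[6,0,6],-1],[[0,0,0],[9,0,9],-1],[[0,0,0],[11,0,12],-1],[[0,0,0],[11,0,12],-1]]'
python3 - <<'E'
from h import *
topress(); im,d=snap("scene",7);red("scene",im)
print(proj("scene",[manip.sense()["position"],press(-100,85,55),press(-92,155,138)]))
E
```

```text
time_s: 8.98
position: [597.3, -70.0, 99.8]
orientation: [-2.529, -1.863, 0.0]
force: [0.0, 0.9, 0.1]
width: -0.0
gripper_force: 0.0
press xyz -96.6 136.4 99.8 F [-0.2  0.8  0.1] t 8.9833 w -0.034000193023649296 gf 0.0
red n 43 centre [152.6 120. ] size 52 18 angle dir 0.7 angle from pivot 0.81 r 93.8
[[228.46560608 199.69953902]
 [216.14840761 205.76254873]
 [232.75220241 193.77284265]]
```

```bash
python3 -m pendant '[[[0,0,0],[3,0,4],-1],[[0,0,0],[5,0,8],-1],[[0,0,0],[7,0,12],-1],[[0,0,0],[9,0,16],-1],[[0,0,0],[9,0,16],-1]]'
python3 - <<'E'
from h import *
topress(); im,d=snap("scene",8);red("scene",im)
cv2.imwrite('pics/c8.png',crop(im,180,150,80,80,7))
E
```

```text
time_s: 9.45
position: [599.8, -61.3, 83.3]
orientation: [-2.528, -1.863, 0.001]
force: [-0.3, -0.4, 0.3]
width: 0.0
gripper_force: 0.1
press xyz -96.8 145.5 83.3 F [-0.2 -0.5  0.3] t 9.45 w 0.003464922580897196 gf 0.07142384798498824
red n 49 centre [163.8 104.3] size 50 22 angle dir 0.83 angle from pivot 1.01 r 93.0
```

View pics/c8.png

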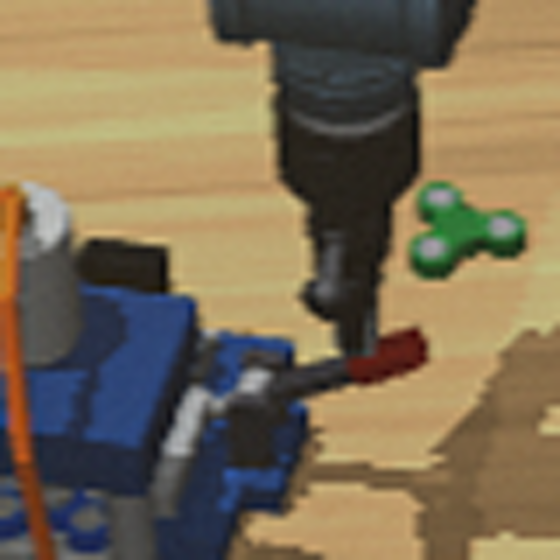

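The fingertip now sits on the lever at about (355,350) and the lever is swinging down at about 1.05 rad. I'll keep going.

```bash
python3 -m pendant '[[[0,0,0],[3,0,4],-1],[[0,0,0],[5,0,8],-1],[[0,0,0],[7,0,12],-1],[[0,0,0],[8,0,15],-1],[[0,0,0],[8,0,15],-1]]'
python3 - <<'E'
from h import *
topress(); im,d=snap("scene",9);red("scene",im)
E
python3 -m pendant '[[[0,0,0],[1,0,3],-1],[[0,0,0],[2,0,6],-1],[[0,0,0],[2,0,6],-1]]'
python3 - <<'E'
from h import *
topress(); im,d=snap("scene",10);red("scene",im)
E
```

```text
time_s: 9.92
position: [602.2, -53.6, 68.4]
orientation: [-2.528, -1.863, 0.0]
force: [-0.2, -0.5, -0.5]
width: -0.1
gripper_force: 0.0
press xyz -96.7 153.5 68.4 F [-0.1 -0.5 -0.5] t 9.9167 w -0.09824587315386213 gf 0.0
red n 52 centre [171.8  88.2] size 48 26 angle dir 0.97 angle from pivot 1.21 r 92.9
time_s: 10.22
position: [603.0, -52.0, 62.8]
orientation: [-2.529, -1.863, -0.0]
force: [-1.6, 0.6, -1.1]
width: 0.1
gripper_force: 0.1
press xyz -96.4 155.3 62.8 F [-1.7  0.1 -1.1] t 10.2167 w 0.13825213515355786 gf 0.0827997355372645
red n 49 centre [173.6  81.8] size 51 24 angle dir 0.98 angle from pivot 1.28 r 92.5
```

Past 1.1 rad, so the tooth has engaged. I'll go on until the stop.

```bash
python3 -m pendant '[[[0,0,0],[0,0,3],-1],[[0,0,0],[1,0,6],-1],[[0,0,0],[1,0,8],-1],[[0,0,0],[1,0,8],-1]]'
python3 - <<'E'
from h import *
topress(); im,d=snap("scene",11);red("scene",im)
E
python3 -m pendant '[[[0,0,0],[0,0,2],-1],[[0,0,0],[0,0,4],-1],[[0,0,0],[0,0,4],-1]]'
python3 - <<'E'
from h import *
topress(); im,d=snap("scene",12);red("scene",im)
E
```

```text
time_s: 10.6
position: [603.3, -51.2, 54.9]
orientation: [-2.529, -1.863, 0.0]
force: [-0.1, -0.4, 0.4]
width: 0.2
gripper_force: 0.2
press xyz -96.4 156.1 54.9 F [-0.  -0.4  0.4] t 10.6 w 0.21283799221463554 gf 0.17917539167683572
red n 52 centre [176.   74.3] size 46 26 angle dir 0.98 angle from pivot 1.36 r 93.0
time_s: 10.9
position: [603.3, -51.2, 51.0]
orientation: [-2.529, -1.863, -0.0]
force: [-0.3, 1.0, 0.6]
width: 0.2
gripper_force: 0.3
press xyz -96.4 156.1 51.0 F [-0.6  0.9  0.6] t 10.9 w 0.18858207915066247 gf 0.2543522376799956
red n 51 centre [176.5  68.4] size 43 26 angle dir 1.01 angle from pivot 1.43 r 92.4
```

```bash
python3 -m pendant '[[[0,0,0],[0,0,2],-1],[[0,0,0],[0,0,4],-1],[[0,0,0],[0,0,5],-1],[[0,0,0],[0,0,5],-1]]'
python3 - <<'E'
from h import *
topress(); im,d=snap("scene",13);red("scene",im)
E
python3 -m pendant '[[[0,0,0],[0,0,2],-1],[[0,0,0],[0,0,4],-1],[[0,0,0],[0,0,4],-1]]'
python3 - <<'E'
from h import *
topress(); im,d=snap("scene",14);red("scene",im)
E
```

```text
time_s: 11.28
position: [603.5, -51.1, 47.2]
orientation: [-2.529, -1.863, 0.0]
force: [-4.3, 2.6, 7.7]
width: -0.2
gripper_force: 4.0
press xyz -96.2 156.3 47.2 F [-4.9  1.2  7.7] t 11.2833 w -0.15918805669895802 gf 3.9840984251350164
red n 51 centre [176.6  65.3] size 44 26 angle dir 1.07 angle from pivot 1.46 r 92.2
time_s: 11.58
position: [603.9, -51.1, 46.6]
orientation: [-2.528, -1.864, 0.001]
force: [-13.3, 3.7, 28.3]
width: 0.1
gripper_force: 13.9
press xyz -95.8 156.4 46.6 F [-13.8  -0.3  28.3] t 11.5833 w 0.06839162182013503 gf 13.881265204399824
red n 52 centre [177.2  64.8] size 44 26 angle dir 1.05 angle from pivot 1.46 r 92.7
```

```bash
python3 -m pendant '[[[0,0,0],[0,0,-10],-1],[[0,0,0],[0,0,-30],-1],[[0,0,0],[0,0,-60],-1],[[0,0,0],[0,0,-100],-1],[[0,0,0],[0,0,-140],-1],[[0,0,0],[0,0,-180],-1],[[0,0,0],[40,-30,-200],-0.2],[[0,0,0],[80,-60,-200],0.2],[[0,0,0],[120,-60,-200],0.6],[[0,0,0],[120,-60,-200],0.7]]'
python3 - <<'E'
from h import *
topress(); im,d=snap("scene",15);red("scene",im);t,_=snap("top",15)
cv2.imwrite('pics/c15.png',np.hstack([crop(im,180,150,80,110,5),crop(t,265,140,80,110,5)]))
P=cloud("scene",d)-O;h=cv2.cvtColor(im,cv2.COLOR_RGB2HSV);m=((h[...,0]<6)|(h[...,0]>173))&(h[...,1]>140);m[:, :195]=0;m[:,265:]=0;m[:165]=0;m[235:]=0
q=P[m];print(np.c_[q@EX,q@EY,q[:,2]].round()[::5])
E
```

```text
time_s: 12.47
position: [580.9, 84.8, 242.9]
orientation: [2.527, 1.867, 0.002]
force: [0.9, 0.1, -0.7]
width: 48.4
gripper_force: 0.0
press xyz -157.1 279.9 242.9 F [ 0.9  0.4 -0.7] t 12.4667 w 48.356373304522336 gf 0.0
red n 64 centre [173.2  67.5] size 30 43 angle dir 1.42 angle from pivot 1.43 r 89.1
[[-103.  155.   69.]
 [-102.  156.   65.]
 [-101.  176.   70.]
 [ -96.  153.   65.]
 [ -94.  173.   71.]
 [-100.  191.   68.]
 [ -91.  166.   68.]
 [ -90.  186.   72.]
 [ -87.  163.   65.]
 [ -93.  181.   63.]
 [ -78.  161.   68.]
 [ -91.  177.   58.]
 [ -84.  179.   61.]]
```

View pics/c15.png

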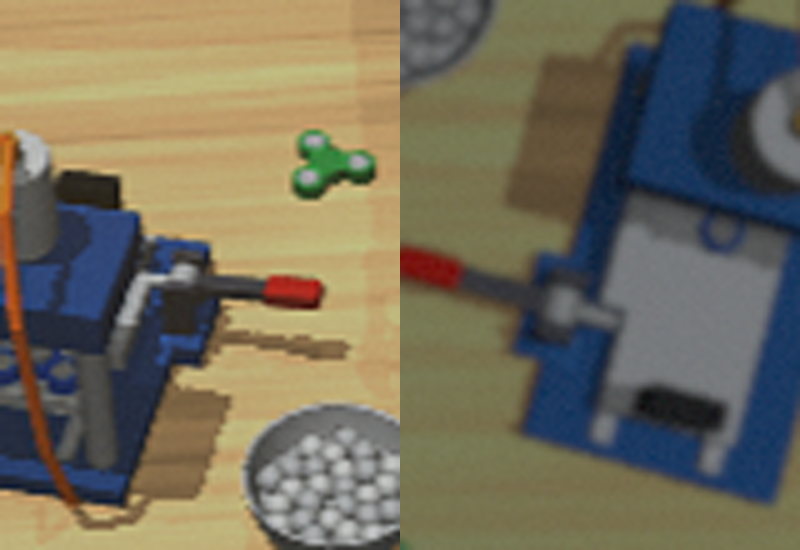

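The right half shows the lever level and outward with its tooth behind the carriage ear, so it is locked. Next I'll check where the fingertips really are against the TCP, then plan the squeeze.

```bash
cat >> h.py <<'E'
B=np.deg2rad(-19.6);H=np.array([np.cos(B),np.sin(B),0]);HY=np.array([-H[1],H[0],0]);r25=np.deg2rad(25)
GX=np.cos(r25)*H+np.sin(r25)*EZ;GZ=-np.sin(r25)*H+np.cos(r25)*EZ
RG=frame(GX,-GZ)
E
python3 - <<'E'
from h import *
s=manip.sense();p=s["position"];print(p)
for n in("scene","top"):
    _,d=load(n,15);P=cloud(n,d);m=(np.abs(P[...,:2]-p[:2]).max(-1)<70)&(P[...,2]>170)
    q=P[m];print(n,m.sum(),np.percentile(q[:,2],[0,1,3,5,10,20,40]).round() if m.sum() else 0)
    r=q[np.argsort(q[:,2])[:25]]-p; print(np.c_[r@EX,r@EY,r[:,2]].round().tolist()) if n=="scene" else 0
# grip geometry: points on bench side from original clouds
G0=[]
for n in("scene","top"):
    im,d=load(n,0);P=cloud(n,d);x=P@H;y=P@HY;z=P[...,2]
    o=np.array([667.3,203.2,0]);x=x-o@H;y=y-o@HY
    reg=(abs(x)<90)&(abs(y)<50)
    hsv=cv2.cvtColor(im,cv2.COLOR_RGB2HSV)
    bk=reg&(im.max(-1)<60)&(z>60);org=reg&(hsv[...,0]>3)&(hsv[...,0]<16)&(hsv[...,1]>150)&(hsv[...,2]>60)&(z>45)
    for nm,m in(("black",bk),("orange",org)):
        print(n,nm,m.sum(),"y",np.percentile(y[m],[5,50,95]).round(1))
        for a in range(45,145,12):
            k=m&(z>=a)&(z<a+12)
            if k.sum()>2: print("  z",a,k.sum(),"x",np.percentile(x[k],[5,50,95]).round(1),"y",y[k].mean().round(1))
E
```

```text
[581.17267153  83.49419747 242.07518516]
scene 1942 [267. 281. 315. 337. 366. 414. 480.]
[[30.0, -7.0, 25.0], [29.0, -4.0, 25.0], [29.0, -0.0, 25.0], [30.0, 7.0, 27.0], [31.0, 4.0, 27.0], [29.0, -11.0, 28.0], [25.0, -12.0, 29.0], [-24.0, 5.0, 30.0], [-18.0, 6.0, 30.0], [29.0, 7.0, 31.0], [25.0, 10.0, 32.0], [-20.0, 10.0, 34.0], [-26.0, 9.0, 34.0], [-25.0, 5.0, 34.0], [31.0, 0.0, 36.0], [37.0, 5.0, 36.0], [32.0, 7.0, 37.0], [30.0, -11.0, 37.0], [42.0, -5.0, 39.0], [27.0, 10.0, 39.0], [35.0, 4.0, 39.0], [37.0, -6.0, 40.0], [24.0, 9.0, 40.0], [43.0, 2.0, 41.0], [38.0, -2.0, 41.0]]
top 3457 [271. 336. 371. 375. 527. 539. 550.]
scene black 58 y [-9.4  5.3 14.4]
  z 93 3 x [-28.8 -28.  -25.6] y 13.8
  z 105 4 x [-49.8 -43.2 -39.2] y 13.8
  z 117 23 x [-60.6 -43.2 -39. ] y 3.3
  z 129 24 x [-56.6 -49.  -40.4] y 1.2
scene orange 120 y [-9.5  2.2 11.5]
  z 57 14 x [-7.9 -2.3  2.1] y 2.7
  z 69 19 x [-25.3  -4.4  -0.2] y 2.0
  z 81 19 x [-28.   -4.9   1.3] y 1.5
  z 93 15 x [-37.1  -4.7  -2.3] y 1.6
  z 105 19 x [-37.6  -7.5  -4.9] y 2.4
  z 117 18 x [-36.   -9.4  -2.2] y 1.3
  z 129 13 x [-16.9  -9.2  -7.1] y 1.9
top black 183 y [-14.4  -4.3  10.9]
  z 57 11 x [-31.2 -16.8 -11.2] y -10.4
  z 69 17 x [-37.7 -21.5 -16.2] y -6.0
  z 81 22 x [-38.1 -26.9 -22.7] y -5.7
  z 93 22 x [-46.3 -32.6 -28. ] y -4.4
  z 105 23 x [-54.3 -38.3 -34.3] y -4.0
  z 117 23 x [-66.7 -43.5 -39.5] y -2.6
  z 129 65 x [-65.7 -55.7 -46.5] y -1.0
top orange 9 y [-11.8  -4.7   8.6]
  z 105 3 x [-9.4 -8.7 -8.4] y -4.2
```

```bash
cat >> h.py <<'E'
GO=np.array([665.7,204.8,25.])
def grip(x,y,z): return GO+x*GX+y*HY+z*GZ
def togrip():
    s=manip.sense();q=s["position"]-GO;f=s["force"];print("grip xyz",(q@GX).round(1),(q@HY).round(1),(q@GZ).round(1),"F",(f@np.c_[GX,HY,GZ]).round(1),"t",round(s["time_s"],2),"w",round(s["width"],2),"gf",round(s["gripper_force"],2))
E
python3 -c "
from h import *
togrip();go(grip(14.5,0,178),RG);print(grip(14.5,0,178))"
```

```text
grip xyz 56.5 -142.6 213.2 F [-0.  -0.6 -0.5] t 12.57 w 62.64 gf 0.0
turn [-0.436 -0.01   0.044] shift [143.5 -16.7  49.6]
[607.21275147 225.62637239 192.45075089]
```

```bash
python3 -m pendant '[[[-0.436,-0.01,0.044],[40,-17,0],1],[[-0.436,-0.01,0.044],[80,-17,0],1],[[-0.436,-0.01,0.044],[115,-17,0],1],[[-0.436,-0.01,0.044],[143,-17,20],1],[[-0.436,-0.01,0.044],[143,-17,50],1],[[-0.436,-0.01,0.044],[143,-17,50],1],[[-0.436,-0.01,0.044],[143,-17,50],1]]'
python3 -c "
from h import *
togrip();go(grip(14.5,0,58),RG)
im,d=snap('scene',16);t,dt=snap('top',16)
cv2.imwrite('pics/c16.png',np.hstack([crop(im,240,100,125,150,3),crop(t,140,100,125,150,3)]))
P=cloud('scene',d)-GO;q=P[(abs(P@HY)<30)&(P@GZ>140)&(P@GZ<260)&(abs(P@GX-14)<80)];z=q@GZ;k=np.argsort(z)[:15];print(np.c_[q@GX,q@HY,z][k].round().tolist())
"
```

```text
time_s: 13.15
position: [606.5, 221.5, 189.8]
orientation: [2.262, 1.59, 0.344]
force: [0.3, -0.6, 0.1]
width: 85.3
gripper_force: 0.0
grip xyz 14.1 -4.1 175.3 F [ 0.5 -0.4 -0.1] t 13.15 w 85.31 gf 0.0
turn [-0.004  0.005 -0.002] shift [  4.8   0.9 117.2]
[[61.0, 0.0, 209.0], [66.0, -11.0, 212.0], [69.0, -14.0, 212.0], [-31.0, 1.0, 213.0], [67.0, -7.0, 213.0], [58.0, -15.0, 213.0], [65.0, -4.0, 213.0], [66.0, -0.0, 214.0], [-29.0, 5.0, 214.0], [65.0, 3.0, 214.0], [-34.0, 0.0, 216.0], [66.0, -8.0, 216.0], [62.0, 3.0, 217.0], [65.0, -15.0, 218.0], [72.0, -4.0, 218.0]]
```

View pics/c16.png

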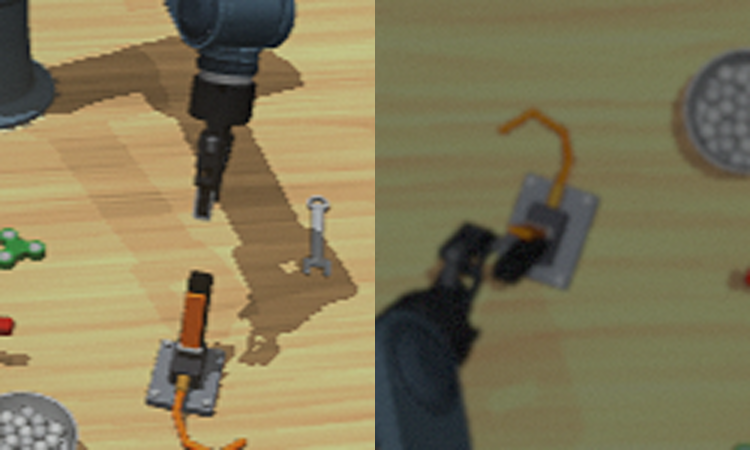

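The fingers are open, aligned above the pistol grip with the trigger on the far side. The real tips sit about 35 mm behind the TCP when open. Next is the descent around the grip.

```bash
python3 -m pendant '[[[0,0,0],[5,1,25],1],[[0,0,0],[5,1,50],1],[[0,0,0],[5,1,70],1],[[0,0,0],[5,1,85],1],[[0,0,0],[5,1,100],1],[[0,0,0],[5,1,110],1],[[0,0,0],[5,1,119],1],[[0,0,0],[5,1,119],1],[[0,0,0],[5,1,119],1]]'
python3 -c "
from h import *
togrip();go(grip(14.5,0,56),RG)
im,d=snap('scene',17);t,dt=snap('top',17)
cv2.imwrite('pics/c17.png',np.hstack([crop(im,270,150,80,100,5),crop(t,160,120,80,100,5)]))"
```

```text
time_s: 14.0
position: [658.2, 209.7, 85.6]
orientation: [2.261, 1.587, 0.353]
force: [-0.1, 0.3, 0.4]
width: 85.1
gripper_force: 0.0
grip xyz 17.7 2.1 58.6 F [-0.   0.2  0.4] t 14.0 w 85.15 gf 0.0
turn [ 0.     0.002 -0.004] shift [-2.1 -3.2  2.6]
```

View pics/c17.png

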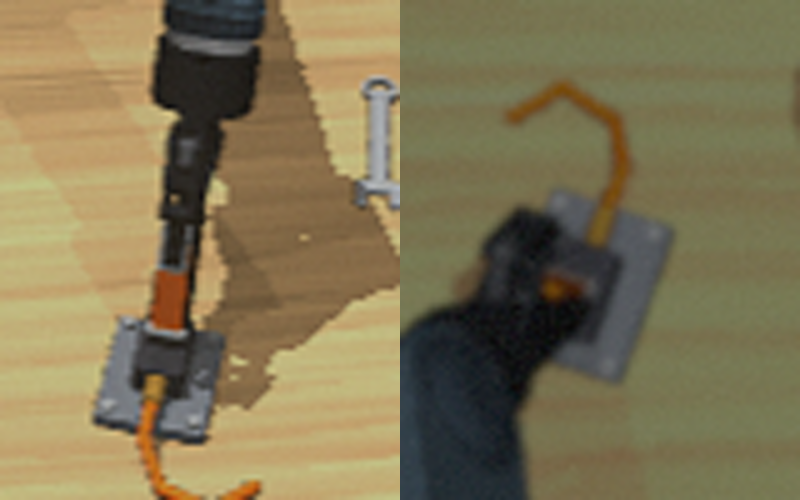

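```bash
python3 -m pendant '[[[0,0,0],[-2,-1,2],0.6],[[0,0,0],[-2,-1,2],0.46],[[0,0,0],[-2,-1,2],0.46],[[0,0,0],[-2,-1,2],0.46],[[0,0,0],[-2,-1,2],0.46]]'
python3 -c "
from h import *
togrip()"
python3 -m pendant '[[[0,0,0],[0,-1,0],0.46],[[0,0,0],[0,-2,0],0.42],[[0,0,0],[0,-2,0],0.40],[[0,0,0],[0,-2,0],0.40]]'
python3 -c "
from h import *
togrip()"
```

```text
time_s: 14.52
position: [653.6, 208.9, 80.9]
orientation: [2.265, 1.591, 0.345]
force: [-9.9, 3.0, 2.1]
width: 62.1
gripper_force: 4.1
grip xyz 12.1 -0.1 56.1 F [-8.5 -0.5  6.3] t 14.52 w 62.15 gf 4.14
time_s: 14.85
position: [652.6, 209.4, 80.5]
orientation: [2.264, 1.591, 0.346]
force: [-8.2, 1.5, 1.5]
width: 59.8
gripper_force: 3.2
grip xyz 10.9 -0.1 56.2 F [-6.9 -1.3  4.8] t 14.85 w 59.78 gf 3.24
```

```bash
python3 -m pendant '[[[0,0,0],[0,-2,0],0.40],[[0,0,0],[0,-4,0],0.40],[[0,0,0],[0,-4,0],0.40]]'
python3 -c "
from h import *
togrip()"
python3 -m pendant '[[[0,0,0],[0,-2,0],0.40],[[0,0,0],[0,-3,0],0.40],[[0,0,0],[0,-3,0],0.40]]'
python3 -c "
from h import *
togrip()"
```

```text
time_s: 15.1
position: [651.5, 210.3, 80.2]
orientation: [2.26, 1.589, 0.352]
force: [-0.0, -0.3, -0.7]
width: 59.8
gripper_force: 0.0
grip xyz 9.6 0.4 56.5 F [-0.2 -0.3 -0.7] t 15.1 w 59.84 gf 0.0
time_s: 15.35
position: [650.0, 210.9, 79.7]
orientation: [2.26, 1.588, 0.354]
force: [1.7, -1.0, -0.4]
width: 59.7
gripper_force: 1.4
grip xyz 7.8 0.5 56.7 F [ 1.6 -0.4 -1.2] t 15.35 w 59.74 gf 1.36
```

```bash
python3 -m pendant '[[[0,0,0],[0,1,0],0.37],[[0,0,0],[0,1,0],0.35],[[0,0,0],[0,1,0],0.35],[[0,0,0],[0,1,0],0.35]]'
python3 -c "
from h import *
togrip()"
python3 -m pendant '[[[0,0,0],[0,-0.5,0],0.33],[[0,0,0],[0,-1,0],0.30],[[0,0,0],[0,-1,0],0.30],[[0,0,0],[0,-1,0],0.30]]'
python3 -c "
from h import *
togrip()"
```

```text
time_s: 15.68
position: [650.9, 210.7, 80.2]
orientation: [2.26, 1.588, 0.354]
force: [2.7, -2.0, 4.0]
width: 57.7
gripper_force: 1.9
grip xyz 8.9 0.6 56.8 F [ 4.6 -1.   2.3] t 15.68 w 57.75 gf 1.94
time_s: 16.02
position: [650.3, 211.1, 80.2]
orientation: [2.259, 1.588, 0.355]
force: [2.1, -2.1, 5.2]
width: 55.6
gripper_force: 2.4
grip xyz 8.2 0.8 57.1 F [ 4.7 -1.3  3.5] t 16.02 w 55.64 gf 2.37
```

```bash
python3 -m pendant '[[[0,0,0],[0,-0.5,0],0.28],[[0,0,0],[0,-1,0],0.25],[[0,0,0],[0,-1,0],0.25],[[0,0,0],[0,-1,0],0.25]]'
python3 -c "
from h import *
togrip()"
python3 -m pendant '[[[0,0,0],[0,-0.5,0],0.23],[[0,0,0],[0,-1,0],0.20],[[0,0,0],[0,-1,0],0.20],[[0,0,0],[0,-1,0],0.20]]'
python3 -c "
from h import *
togrip(); snap('scene',18)"
```

```text
time_s: 16.35
position: [649.7, 211.5, 80.1]
orientation: [2.259, 1.588, 0.356]
force: [2.3, -2.0, 6.7]
width: 53.8
gripper_force: 2.6
grip xyz 7.6 1.0 57.3 F [ 5.4 -1.1  4.9] t 16.35 w 53.82 gf 2.59
time_s: 16.68
position: [649.1, 211.9, 80.0]
orientation: [2.259, 1.588, 0.357]
force: [1.5, -2.1, 6.2]
width: 51.5
gripper_force: 3.0
grip xyz 6.9 1.1 57.4 F [ 4.5 -1.5  4.7] t 16.68 w 51.51 gf 3.02
```

```bash
python3 -m pendant '[[[0,0,0],[-0.5,-0.5,0],0.18],[[0,0,0],[-0.5,-0.8,0],0.16],[[0,0,0],[-0.5,-0.8,0],0.16]]'
python3 -c "
from h import *
togrip()"
python3 -m pendant '[[[0,0,0],[-0.5,-0.3,0],0.14],[[0,0,0],[-0.5,-0.6,0],0.13],[[0,0,0],[-0.5,-0.6,0],0.13]]'
python3 -c "
from h import *
togrip()"
python3 -m pendant '[[[0,0,0],[0,-0.3,0],0.11],[[0,0,0],[0,-0.6,0],0.10],[[0,0,0],[0,-0.6,0],0.10]]'
python3 -c "
from h import *
togrip(); im,_=snap('scene',18)
cv2.imwrite('pics/c18.png',np.hstack([crop(im,270,150,80,100,5),crop(im,160,160,80,100,5)]))"
```

```text
time_s: 16.98
position: [648.3, 212.1, 79.8]
orientation: [2.259, 1.588, 0.358]
force: [1.9, 0.6, 8.0]
width: 49.9
gripper_force: 3.7
grip xyz 6.1 1.0 57.6 F [4.8 1.2 6.6] t 16.98 w 49.87 gf 3.71
time_s: 17.23
position: [647.8, 212.3, 79.8]
orientation: [2.259, 1.588, 0.359]
force: [1.1, 0.6, 7.9]
width: 48.4
gripper_force: 10.1
grip xyz 5.6 1.0 57.9 F [4.1 1.  6.8] t 17.23 w 48.38 gf 10.07
time_s: 17.48
position: [647.2, 212.5, 79.7]
orientation: [2.259, 1.588, 0.359]
force: [-0.0, 0.3, 9.2]
width: 47.0
gripper_force: 10.2
grip xyz 5.0 1.0 58.1 F [3.8 0.3 8.3] t 17.48 w 47.02 gf 10.16
```

View pics/c18.png

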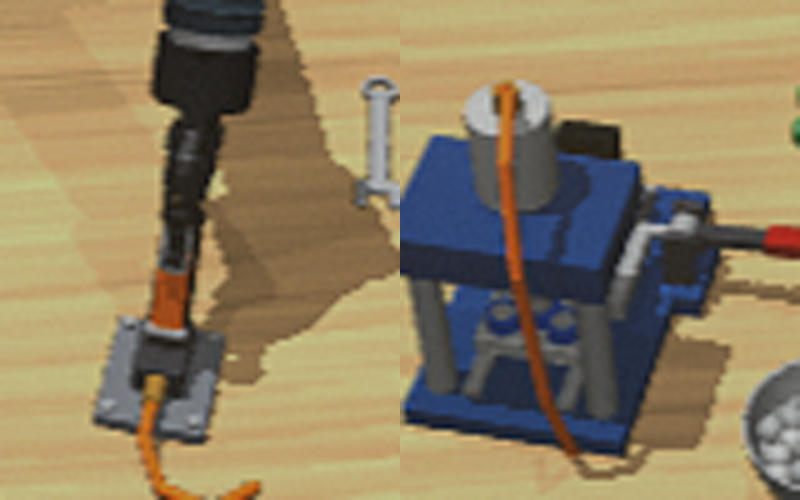

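```bash
python3 -m pendant '[[[0,0,0],[0,-0.3,0],0.085],[[0,0,0],[0,-0.3,0],0.085]]' | grep -E "width|gripper"
python3 -m pendant '[[[0,0,0],[0,-0.3,0],0.07],[[0,0,0],[0,-0.3,0],0.07]]' | grep -E "width|gripper"
python3 -m pendant '[[[0,0,0],[0,-0.3,0],0.055],[[0,0,0],[0,-0.3,0],0.055]]' | grep -E "width|gripper"
python3 -m pendant '[[[0,0,0],[0,-0.3,0],0.04],[[0,0,0],[0,-0.3,0],0.04]]' | grep -E "width|gripper"
python3 -c "
from h import *
togrip()"
```

```text
width: 46.1
gripper_force: 10.6
width: 46.3
gripper_force: 11.0
width: 45.3
gripper_force: 11.4
width: 44.5
gripper_force: 11.7
grip xyz 3.7 1.1 58.4 F [ 2.9  0.2 13.1] t 18.2 w 44.53 gf 11.72
```

```bash
python3 -m pendant '[[[0,0,0],[0,-0.3,-1],0.025],[[0,0,0],[0,-0.3,-1],0.025]]' | grep -E "width|gripper"
python3 -m pendant '[[[0,0,0],[0,-0.3,-0.5],0.01],[[0,0,0],[0,-0.3,-0.5],0.01]]' | grep -E "width|gripper"
python3 -m pendant '[[[0,0,0],[0,-0.3,0],-0.005],[[0,0,0],[0,-0.3,0],-0.005]]' | grep -E "width|gripper"
python3 -c "
from h import *
togrip()"
```

```text
width: 44.0
gripper_force: 8.9
width: 43.4
gripper_force: 8.9
width: 42.9
gripper_force: 10.0
grip xyz 2.7 0.9 59.1 F [5.3 3.1 5.8] t 18.7 w 42.85 gf 10.01
```

```bash
for v in 1; do :; done
python3 -m pendant '[[[0,0,0],[0,-0.3,0],-0.02],[[0,0,0],[0,-0.3,0],-0.02]]' | grep -E "width|gripper"
python3 -m pendant '[[[0,0,0],[0,-0.3,0],-0.03],[[0,0,0],[0,-0.3,0],-0.03]]' | grep -E "width|gripper"
python3 -m pendant '[[[0,0,0],[0,-0.2,0],-0.04],[[0,0,0],[0,-0.2,0],-0.04]]' | grep -E "width|gripper"
python3 -c "
from h import *
togrip()"
```

```text
width: 41.7
gripper_force: 10.9
width: 41.7
gripper_force: 10.7
width: 41.1
gripper_force: 10.8
grip xyz 2.0 0.9 59.3 F [4.6 0.9 6.4] t 19.2 w 41.13 gf 10.78
```

```bash
python3 -m pendant '[[[0,0,0],[0,-0.2,0],-0.05],[[0,0,0],[0,-0.2,0],-0.05]]' | grep -E "width|gripper"
python3 -m pendant '[[[0,0,0],[0,-0.2,0],-0.06],[[0,0,0],[0,-0.2,0],-0.06]]' | grep -E "width|gripper"
python3 -m pendant '[[[0,0,0],[0,-0.2,0],-0.07],[[0,0,0],[0,-0.2,0],-0.07]]' | grep -E "width|gripper"
python3 -c "
from h import *
togrip()"
```

```text
width: 40.8
gripper_force: 13.5
width: 40.5
gripper_force: 20.0
width: 40.1
gripper_force: 26.8
grip xyz 1.6 0.9 59.4 F [4.2 0.6 8.8] t 19.7 w 40.12 gf 26.75
```

Steady force of 11 N from first ram contact, then a stiff rise exactly 7.9 mm of pad travel later (≈0.113 rad, or 8 mm of ram). The bearing is seated. Hold, then release.

```bash
python3 -m pendant '[[[0,0,0],[0,0,0],-0.07],[[0,0,0],[0,0,0],-0.07],[[0,0,0],[0,0,0],-0.07],[[0,0,0],[0,0,0],-0.07],[[0,0,0],[0,0,0],-0.07],[[0,0,0],[0,0,0],-0.07],[[0,0,0],[0,0,0],-0.07],[[0,0,0],[0,0,0],-0.07],[[0,0,0],[0,0,0],-0.07],[[0,0,0],[0,0,0],-0.07]]' | grep -E "width|gripper"
python3 -m pendant '[[[0,0,0],[0,0,0],0.1],[[0,0,0],[0,3,0],0.3],[[0,0,0],[0,6,0],0.5],[[0,0,0],[0,10,0],0.8],[[0,0,0],[0,12,0],1],[[0,0,0],[0,14,0],1],[[0,0,0],[0,14,0],1],[[0,0,0],[0,14,0],1]]'
python3 -c "
from h import *
togrip()"
```

```text
width: 40.3
gripper_force: 26.8
time_s: 21.2
position: [653.5, 208.2, 82.6]
orientation: [2.261, 1.589, 0.351]
force: [-0.2, -0.2, -0.2]
width: 85.4
gripper_force: 0.0
grip xyz 12.9 -0.9 57.5 F [-0.2 -0.2 -0.2] t 21.2 w 85.38 gf 0.0
```

```bash
python3 -m pendant '[[[0,0,0],[0,0,-20],1],[[0,0,0],[0,0,-45],1],[[0,0,0],[0,0,-75],1],[[0,0,0],[0,0,-105],1],[[0,0,0],[0,0,-140],1],[[0,0,0],[0,0,-175],1],[[0,0,0],[0,0,-200],1],[[0,0,0],[0,0,-200],1],[[0,0,0],[0,0,-200],1]]'
python3 -c "
from h import *
togrip(); im,_=snap('scene',19);t,_=snap('top',19)
cv2.imwrite('pics/c19.png',np.hstack([crop(im,150,150,200,120,4)]))"
```

```text
time_s: 21.95
position: [574.5, 237.6, 266.3]
orientation: [2.259, 1.588, 0.357]
force: [0.3, -0.2, 0.8]
width: 85.5
gripper_force: 0.0
grip xyz 14.2 0.3 259.7 F [ 0.6 -0.1  0.5] t 21.95 w 85.52 gf 0.0
```

View pics/c19.png

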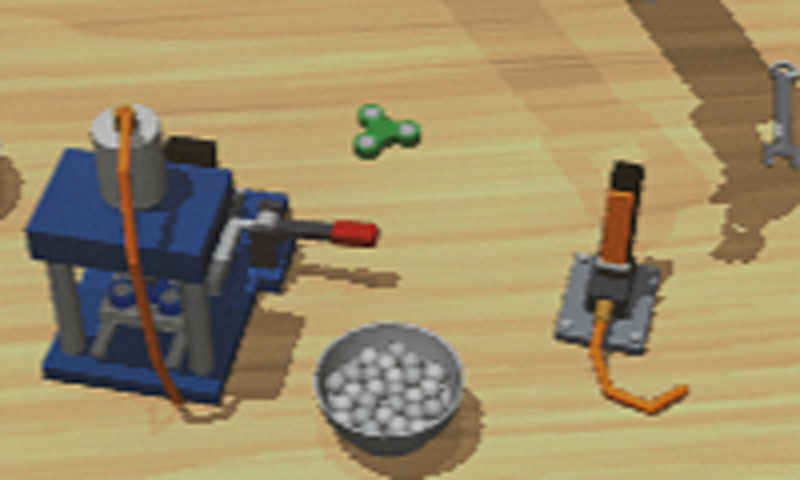

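The picture shows the lever still level at about (355,235) and the carriage home. The trigger is back at its released stand-off, the gripper is clear and the bystanders look undisturbed.

```bash
python3 -c "
from bench import workorder
print(workorder.sign_off())"
```

```text
the job is handed in; nothing more can be done
None
```

I pushed the carriage home, locked the cam lever, seated the bearing and held it for over half a second (ram roughly 20–25 N, inferred from pad force), released the trigger, moved the arm clear at 22 s and handed the job in; no verdict came back, and on the first lever pass the finger slid off the handle at about 40 N per axis (over 50 N combined) before a second pass locked it, which could count against the 40 N pressing limit.

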